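# Pack the last reagent bottle and snap the case shut

## Task

The reagent bottles are being packed away after the lesson. Stand the dropper bottle that is still on the table gently, upright and fully down in the empty cell of the bottle case, then swing the lid over and press down its front edge, firmly but without forcing it, until the spring catch has snapped over the lid's lip and holds the lid shut. Leave the other things on the table where they are.

Things in the scene. Friction and masses are not known exactly. Their poses are not given: they have to be found in the camera images.
- bottle: the dropper bottle on the table, upright: amber glass body 32 mm in diameter and 72 mm high, white collar 20 mm in diameter at 68 to 80 mm, red rubber bulb 14 mm in diameter from 80 to 106 mm, where it can be pinched. Origin at the centre of its underside, z up.
- case: fixed bottle case: dark grey tray 93 mm (x) by 138 mm (y), 68 mm high, 2 x 3 square cells 42 mm wide, 45 mm apart, walls as high as the tray; five are full (bottles up to 111 mm high), the middle one of the front row is empty. Origin at the centre of its underside; x points from the front (catch, robot side) to the back (lid hinge), y to its left, z up.
- empty_cell (a point): centre of the floor of the empty cell, 4 mm above the table; the cell's mouth is 64 mm higher
- lid (a joint): angle of the light grey lid, a shell 97 x 146 mm, 50 mm high: 0 fully shut (its flat top then 119 mm above the table), grows as it opens; 1.65 to 1.98 rad at the start, stop at 2.0. A spring in the hinge lifts it again from any angle below about 1.3 rad (4 N at its front) until the catch holds it; caught, it rests between 0 and 0.13 rad.
- lid_hinge (a point): middle of the lid's hinge axis, which runs along the case's y, 69 mm above the table and 50 mm behind the case's centre
- lid_press (a point): middle of the lid's outer top face, 22 mm behind its front edge (78 mm from the hinge axis along the lid, 50 mm off it); moves with the lid, near the end also forwards (50 mm per rad), so a finger pressed straight down rubs. Along the arc the resistance here climbs to 10 to 15 N, drops as the catch snaps, then turns hard as the lip meets the ledge; over 30 N is forcing.
- lid_lip (a point): outer end of the lip, a 28 mm wide, 5 mm thick ledge that stands out 8 mm from the lower edge of the lid's front wall (108 mm from the hinge axis, 66 mm below the lid's top); moves with the lid. A steel hook with a bevelled nose, 22 mm wide, on the tray's front snaps over it. The hook and its ledge sit on slotted screws, up to 12 mm higher on one case than on another.
- glue_bottle: bystander: white bottle 43 mm in diameter, 131 mm high; origin at the centre of its underside
- jar: bystander: clear jar 51 mm in diameter, 65 mm high; origin at the centre of its underside
- cup: bystander: small cup 44 mm in diameter, 33 mm high; origin at the centre of its underside
Mind the look-alikes: they are no part of the job. What is shaped like the bottle but turquoise is not meant. What is shaped like the case but yellow is not meant.

How it is judged (in metres and radians):
On the way, in this order (a step that is already met when the one before it is completed fails the run):
1. the bottle stands let go in the empty cell, the lid still up (horizontal distance between bottle and empty_cell below 0.011 m and z of bottle in the frame of case below 0.01 m and angle between bottle's own z axis and vertical below 0.15 rad and value of joint lid above 1.2 rad and contact force between the fingers and bottle below 0.2 N), for 0.2 s.
2. the lid stays shut, held by the catch alone (value of joint lid below 0.14 rad and contact force between the fingers and lid below 0.1 N), for 0.3 s.
At the end, for the whole second after the job is handed in: Bottle at rest in the front middle cell (within 11 mm of its centre, foot under 10 mm above the table, tilt under 0.15 rad), lid held shut by its catch (under 0.14 rad; uncaught it springs open), glue bottle, jar and cup within 30 mm of where they stood (horizontal distance between bottle and empty_cell below 0.011 m and z of bottle in the frame of case below 0.01 m and angle between bottle's own z axis and vertical below 0.15 rad and value of joint lid below 0.14 rad and linear speed of bottle below 0.02 m/s and velocity of joint lid below 0.05 rad/s and distance of each of glue_bottle, jar, cup from where it was at the start of the episode below 0.03 m); the robot touches nothing.
It fails at once if the lid is forced: more than 30 N from the robot on it (contact force between the fingers and lid above 30 N).
It fails at once if the bottle is dropped (falls free faster than 0.6 m/s) (linear speed of bottle above 0.6 m/s and contact force between the fingers and bottle below 0.05 N).
It fails at once if a bystander is knocked over (angle between any of glue_bottle, jar, cup's own z axis and vertical above 0.5 rad).
It also fails if it takes over 61 s, if anything falls off the work surface, if the arm or the gripper's body presses on something with over 40 N, if the wrist force passes 120 N, or if a joint passes its speed limit or range.

## Robot

A 7-joint arm with a two-finger parallel gripper is mounted at the origin on a cart in front of the work surface, level with it; the furniture and walls round the work are solid. World frame = base frame: x ahead of the robot, y to its left, z up, the work surface at z = 0. Lengths are in mm, angles in rad, forces in N, time in s.
With the tool pointing down it reaches from about 400 to 850 mm from the base axis. Payload 10.4 kg.
Tool frame: the origin (TCP) lies midway between the tips of the shut fingers; the grasp point (between the pads) lies 19 mm behind it; z points along the fingers, y is the line along which they close (so a half turn about z gives the same grasp; the last joint's range is limited). The gripper opens to 87 mm and grips with 3 to 60 N. Pads are 19 mm wide; open, the fingers measure 117 mm over their backs; the gripper's body (75 mm by 190 mm) begins 51 mm behind the grasp point.
Start: joints at [-1.189, 0.332, -0.065, 1.46, 0.022, 1.35, -0.088], TCP at [246.136, 574.516, 222.576] pointing down, gripper open.
Joint ranges: [-2.6, 2.6], [-0.5, 2.12], [-1.47, 1.34], [0.16, 2.42], [-1.27, 4.41], [0.06, 2.06], [-2.6, 2.6]. Speed limits (rad/s): [2.22, 2.22, 2.79, 2.79, 3.14, 3.14, 3.14].

## Interface

Orientations are given as a unit quaternion [w, x, y, z].
In Python, from workcell import reach, move_straight, move_joints, release, close_gripper, wait, solve_ik, get_obs, capture, get_calibration, MotionError, hand_in gives the robot as it stands. The module is installed in compiled form; this text tells all that it offers. Calls block until the motion is done:
- reach(position, orientation): joint-space move of the TCP to a pose.
- move_straight(position, rot=None, speed=150, contact_N=None): straight line of the TCP; rot=None keeps the orientation; speed is the mean speed in mm/s. With contact_N (N) it stops when the force on the tool has changed by that much, and returns True; else False.
- move_joints(angles): joint-space move.
- release() and close_gripper(newtons=None): open the fingers fully, or close them until they stop; newtons is the grip in N (None keeps the last).
- wait(seconds).
- solve_ik(position, orientation): joint angles nearest the present ones, or None.
- get_obs(): the state.
- capture(name): name is "scene" or "top"; returns the picture (420x560x3 uint8, blue, green, red); there is no depth.
- get_calibration(name): a dict with "K" (3x3 intrinsics, pixels), "xyz" and "attitude" of the camera in the world. Camera axes: x right, y down, z forward; pixel columns grow to the right and rows downward; lengths in mm; the calibration is good to about 2 mm. A picture is of the moment at which its call begins. get_calibration takes no time and is no camera call.
A pose or a line that the arm cannot do raises MotionError and nothing moves.
- hand_in(): hands the job in; it is judged then, once.
The state is a dict: "time_s": time; "joint_positions": joint angles; "dq": joint speeds; "effort": joint torques, N m; "ee_pos": TCP position; "eef_rot": TCP orientation; "force": force on the tool from outside, world axes, zero at the start; "torque": the same for the moment, N m; "finger_gap": finger opening in mm; "grasp_force": force on a finger pad.
Only numpy, scipy, OpenCV 4.12 (cv2) and the standard library are available. Lean on these libraries where they do the work, as an engineer would, in place of code of your own. Each camera call takes 0.05 s, during which the arm holds its last target. There are 200 camera calls.

## Working session

There is one attempt and no reset: what is moved stays moved. The work goes in short steps, each a Python script; the robot and the scene stay as the last script left them, time stands still between calls to the robot, and variables do not carry over. Pictures are saved under pics/ and viewed, at most 10 in all, crops included, and the job is handed in when it is done.

```bash
mkdir -p pics
python3 - <<'E'
from workcell import *
import cv2
for n in("scene","top"):
    cv2.imwrite(f"pics/{n}0.png",capture(n)); print(n,get_calibration(n))
o=get_obs(); print(o["time_s"],o["ee_pos"],o["eef_rot"],o["force"],o["finger_gap"])
E
```

```text
scene {'K': array([[389.64958572,   0.        , 278.70588571],
       [  0.        , 389.64958572, 212.35157044],
       [  0.        ,   0.        ,   1.        ]]), 'xyz': array([  13.26888542, -563.63585121,  778.8950844 ]), 'attitude': array([-0.37285974,  0.86152496, -0.3177997 ,  0.13324301])}
top {'K': array([[428.42244036,   0.        , 278.63242517],
       [  0.        , 428.42244036, 206.82561851],
       [  0.        ,   0.        ,   1.        ]]), 'xyz': array([ 435.15589726,   -7.76201479, 1196.10245739]), 'attitude': array([ 0.02376307, -0.69634743,  0.71703032, -0.02007719])}
0.1 [246.03574952 574.16708785 221.83951127] [-9.02717572e-05  2.01030917e-01  9.79584692e-01 -6.27670419e-04] [-0.27447096 -0.41655487  0.44585561] 86.97955701615805
```

View pics/scene0.png

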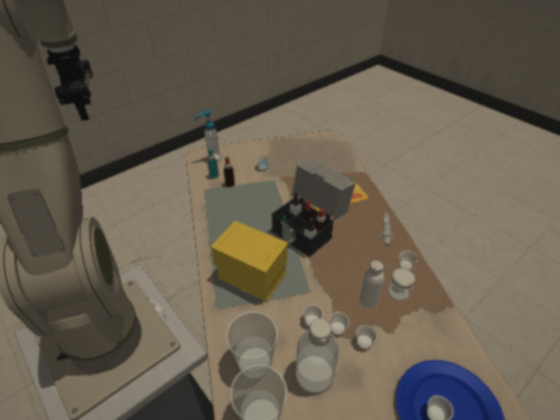

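View pics/top0.png

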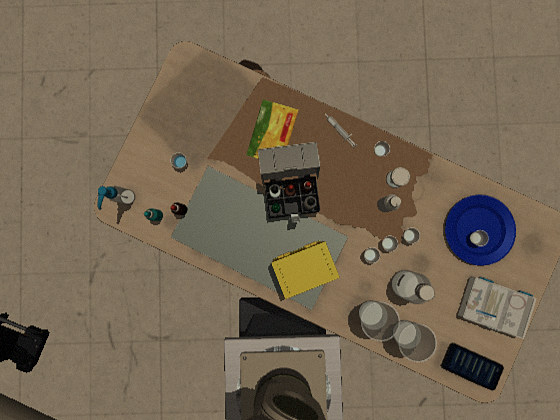

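The top view shows the case near (291,197) with its lid up behind it, at about (290,160). The amber bottle is at (178,208), with the turquoise decoy beside it at (153,214). The yellow case at (305,270) is a decoy. I'll zoom in next.

Run:
```python
import cv2,numpy as np
t=cv2.imread("pics/top0.png");s=cv2.imread("pics/scene0.png")
g=lambda im,x,y,w,h,k:cv2.convertScaleAbs(cv2.resize(im[y:y+h,x:x+w],None,fx=k,fy=k,interpolation=cv2.INTER_CUBIC),alpha=1.6,beta=15)
A=g(t,250,135,80,100,6);B=g(t,140,190,50,40,6)
im=np.zeros((600,790,3),np.uint8);im[:600,:480]=A;im[:240,485:785]=B
C=g(s,195,140,50,58,6);im[245:245+348,485:785]=C
cv2.imwrite("pics/z1.png",im)
cv2.imwrite("pics/z2.png",g(s,260,150,110,110,5.4))
```

```text
(no output)
```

View pics/z1.png

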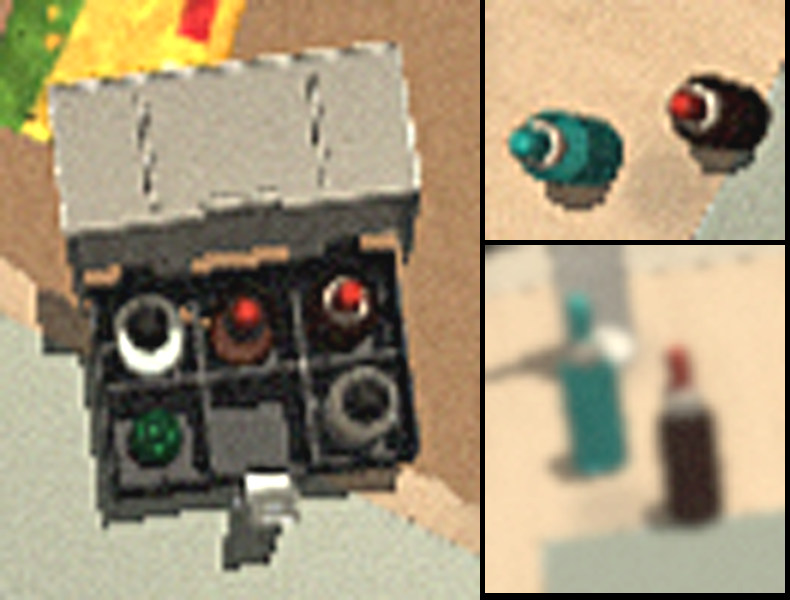

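View pics/z2.png

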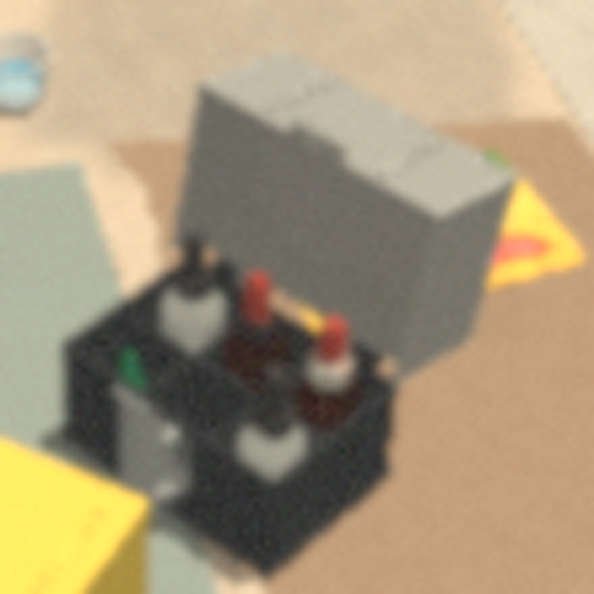

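The zooms show the empty cell at about (250,438) in the crop, the case walls, the hook at (270,495), and the bottle's red bulb at about (685,105). Next I turn these into world coordinates.

```bash
cat > h.py <<'E'
import numpy as np,cv2
from scipy.spatial.transform import Rotation as R
from workcell import *
def ray(n,uv):
    c=get_calibration(n);q=c["attitude"]
    d=R.from_quat(q,scalar_first=True).apply(np.linalg.inv(c["K"])@[uv[0],uv[1],1]); return c["xyz"],d
def onz(n,uv,z):
    p,d=ray(n,uv); return p+d*(z-p[2])/d[2]
def tri(a,b):
    p,d=ray("scene",a);q,e=ray("top",b)
    s=np.linalg.lstsq(np.c_[d,-e],q-p,rcond=None)[0]
    x,y=p+d*s[0],q+e*s[1]; return (x+y)/2,np.linalg.norm(x-y)
def down(yaw): # tool z down, tool y axis at world angle yaw
    y=[np.cos(yaw),np.sin(yaw),0];z=[0,0,-1]
    return R.from_matrix(np.c_[np.cross(y,z),y,z]).as_quat(scalar_first=True)
E
python3 - <<'E'
from h import *
t=cv2.imread("pics/top0.png");s=cv2.imread("pics/scene0.png")
def red(im,x,y,w,h):
    c=im[y:y+h,x:x+w].astype(int);m=(c[...,2]-c[...,1]>60)&(c[...,2]-c[...,0]>60)
    Y,X=np.nonzero(m);return X.mean()+x,Y.mean()+y,m.sum(),Y.min()+y,Y.max()+y
a=red(s,222,150,14,30);b=red(t,165,200,20,16);print(a,b,tri(a[:2],b[:2]))
print("bulb@95",onz("top",b[:2],100),onz("scene",a[:2],93))
z=lambda u,v:((u+.5)/6-.5+250,(v+.5)/6-.5+135)
for nm,u,v,h in [("FR",415,458,68),("FLinner?",118,487,68),("FL",103,500,68),("FLbase?",103,522,68),("BR",393,252,68),("BL",90,303,68),("div12 row",203,375,68),("div23row",303,360,68),("div12 front",207,475,68),("div23 front",312,462,68),("floorFL",210,472,4),("floorFR",288,470,4),("floorBL",210,405,4),("floorBR",285,400,4),("hook",270,495,68),("lidBL",50,88,180),("lidBR",395,42,180),("lidFL",62,235,180),("lidFR",415,190,180)]:
    print(nm,onz("top",z(u,v),h).round(1)[:2])
E
```

```text
<stdin>:5: RuntimeWarning: Mean of empty slice.
  ret = ret.dtype.type(ret / rcount)
Traceback (most recent call last):
ValueError: zero-size array to reduction operation minimum which has no identity
```

Run:
```python
from h import *
t=cv2.imread("pics/top0.png");s=cv2.imread("pics/scene0.png")
def red(im,x,y,w,h):
    c=im[y:y+h,x:x+w].astype(int);m=(c[...,2]>1.8*c[...,1])&(c[...,2]>60)
    Y,X=np.nonzero(m);return X.mean()+x,Y.mean()+y,m.sum(),Y.min()+y,Y.max()+y
a=red(s,222,150,14,20);b=red(t,165,200,20,16);print(a,b,tri(a[:2],b[:2]))
print("bulb",onz("top",b[:2],100),onz("scene",a[:2],93))
z=lambda u,v:((u+.5)/6-.5+250,(v+.5)/6-.5+135)
for nm,u,v,h in [("FR",415,458,68),("FLinner?",118,487,68),("FL",103,500,68),("FLbase?",103,522,68),("BR",393,252,68),("BL",90,303,68),("div12 row",203,375,68),("div23row",303,360,68),("div12 front",207,475,68),("div23 front",312,462,68),("floorFL",210,472,4),("floorFR",288,470,4),("floorBL",210,405,4),("floorBR",285,400,4),("hook",270,495,68),("lidBL",50,88,180),("lidBR",395,42,180),("lidFL",62,235,180),("lidFR",415,190,180)]:
    print(nm,onz("top",z(u,v),h).round(1)[:2])
```

```text
(np.float64(226.625), np.float64(159.625), np.int64(8), np.int64(158), np.int64(162)) (np.float64(172.25), np.float64(206.66666666666666), np.int64(12), np.int64(205), np.int64(208)) (array([511.74499558, 272.50701273,  91.59668036]), np.float64(1.4264441390605707))
bulb [511.74157023 269.96331401 100.        ] [510.18393554 271.27124246  93.        ]
FR [ 491.4 -108.3]
FLinner? [482.5  22.5]
FL [476.9  29.2]
FLbase? [467.3  29.5]
BR [ 582.7 -101.7]
BL [564.   32.6]
div12 row [530.7 -16.3]
div23row [536.  -60.5]
div12 front [486.6 -16.7]
div23 front [490.9 -63. ]
floorFL [490.8 -18.7]
floorFR [490.7 -54.9]
floorBL [522.  -19.6]
floorBR [523.3 -54.5]
hook [477.  -44.1]
lidBL [638.   42.2]
lidBR [652.4 -96.1]
lidFL [578.7  39. ]
lidFR [ 592.6 -102. ]
```

Run:
```python
from h import *
zt=lambda u,v:((u+.5)/6-.5+250,(v+.5)/6-.5+135)
zb=lambda u,v:((u-485+.5)/6-.5+140,(v+.5)/6-.5+190)
zc=lambda u,v:((u-485+.5)/6-.5+195,(v-245+.5)/6-.5+140)
zs=lambda u,v:((u+.5)/5.4-.5+260,(v+.5)/5.4-.5+150)
yaw=.10;C=np.array([531,-37,0]);M=R.from_euler("z",yaw)
L=lambda p:M.inv().apply(p-C).round(0)
for n,s,t in [("lid front-left low edge",zs(205,87),zt(62,235)),("lid FR low",zs(442,217),zt(415,190)),("lid BR",zs(515,178),zt(395,42)),
  ("front-left green top",zs(130,352),zt(155,425)),("FRight cap",zs(281,378),zt(362,395)),("rearR bulb",zs(333,320),zt(350,290)),("rearM bulb",zs(258,275),zt(245,305)),("rearL cap",zs(192,245),zt(147,318)),
  ("FL corner tray",zs(70,345),zt(103,500)),("BR corner",zs(390,385),zt(393,252))]:
    p,e=tri(s,t);print(n,p.round(0),"err",round(e,1),"case",L(p))
for n,u,v in [("FL",70,345),("BR",390,385),("FR",262,500)]: print(n,onz("scene",zs(u,v),68).round(0),L(onz("scene",zs(u,v),68)))
print("turq",tri(zc(576,312),zb(522,145)))
```

```text
lid front-left low edge [582.  39. 166.] err 2.5 case [ 58.  70. 166.]
lid FR low [ 596. -104.  167.] err 2.7 case [ 58. -73. 167.]
lid BR [658. -98. 153.] err 1.6 case [120. -73. 153.]
front-left green top [509.   6.  57.] err 2.5 case [-18.  45.  57.]
FRight cap [518. -85. 100.] err 2.9 case [-17. -46. 100.]
rearR bulb [561. -79. 107.] err 2.3 case [ 26. -45. 107.]
rearM bulb [556. -34. 108.] err 2.9 case [ 25.   1. 108.]
rearL cap [552.   8. 102.] err 3.6 case [ 25.  43. 102.]
FL corner tray [480.  27.  64.] err 8.3 case [-44.  69.  64.]
BR corner [ 582. -101.   67.] err 2.8 case [ 44. -69.  67.]
FL [481.  21.  68.] [-44.  63.  68.]
BR [ 580. -101.   68.] [ 42. -68.  68.]
FR [ 482. -115.   68.] [-56. -72.  68.]
turq (array([495.51338148, 339.69289471,  96.05759693]), np.float64(0.5836223448675489))
```

```bash
cat >> h.py <<'E'
def tilt(yaw,t):
    y=np.array([np.cos(yaw),np.sin(yaw),0]);p=np.array([y[1],-y[0],0]);z=p*np.sin(t)-np.array([0,0,np.cos(t)])
    return R.from_matrix(np.c_[np.cross(y,z),y,z]).as_quat(scalar_first=True),z
Q,Z=tilt(1.182,np.radians(8))
def tcp(x,y,z): return np.array([x,y,z])+19*Z   # from grasp point
def st():
    o=get_obs();print("t",round(o["time_s"],2),"p",np.round(o["ee_pos"],1),"F",np.round(o["force"],2),"gap",round(o["finger_gap"],1),"g",np.round(o["grasp_force"],2));return o
E
python3 - <<'E'
from h import *
for p in [(511.5,271,180),(511.5,271,103),(509.6,-39.2,230),(509.6,-39.2,107)]: 
    for q in (Q,(R.from_quat(Q,scalar_first=True)*R.from_euler("z",np.pi)).as_quat(scalar_first=True)): 
        j=solve_ik(tcp(*p),q);print(p,None if j is None else np.round(j,2))
o=get_obs()
move_straight(np.array(o["ee_pos"])+[0,0,110],speed=250)
reach(tcp(511.5,271,190),Q);st()
move_straight(tcp(511.5,271,103),speed=120);st()
close_gripper(8);st()
cv2.imwrite("pics/s1.png",capture("scene"))
move_straight(tcp(511.5,271,123),speed=60);st()
E
```

```text
(511.5, 271, 180) [-0.77  0.21  0.15  1.75  0.1   1.1   0.52]
(511.5, 271, 180) [-1.01  0.22  0.43  1.77  0.03  1.1  -2.57]
(511.5, 271, 103) [-0.76  0.29  0.15  1.83  0.09  0.95  0.51]
(511.5, 271, 103) [-1.02  0.31  0.45  1.84 -0.02  0.94 -2.54]
(509.6, -39.2, 230) [-0.67 -0.04  0.61  1.91  0.09  1.14  1.09]
(509.6, -39.2, 230) [-0.55 -0.03  0.5   1.9   0.08  1.14 -2.04]
(509.6, -39.2, 107) [-0.62  0.12  0.61  2.05 -0.02  0.86  1.17]
(509.6, -39.2, 107) [-0.56  0.12  0.54  2.05 -0.01  0.86 -1.98]
t 2.28 p [513.5 271.6 171.6] F [ 0.48 -0.25 -0.18] gap 87.1 g 0.0
t 3.16 p [514.4 270.3  85. ] F [-0.83 -0.1  -0.61] gap 86.9 g 0.0
t 4.33 p [513.9 270.   84.1] F [ 0.23 -0.04 -0.53] gap 13.4 g 7.99
t 4.87 p [514.1 270.1 104.6] F [-0.12 -0.38 -1.09] gap 13.6 g 7.99
```

Run:
```python
from h import *
move_straight(tcp(511.5,271,238),speed=150)
move_straight(tcp(509.6,-39.2,238),speed=150);st()
move_straight(tcp(509.6,-39.2,188),speed=100);st()
s=capture("scene");t=capture("top")
g=lambda im,x,y,w,h,k:cv2.convertScaleAbs(cv2.resize(im[y:y+h,x:x+w],None,fx=k,fy=k,interpolation=cv2.INTER_CUBIC),alpha=1.6,beta=15)
cv2.imwrite("pics/s2.png",np.hstack([g(s,255,140,100,120,4),g(t,240,130,100,120,4)]))
# expected pixel of bottle foot centre / cell centre at rim in the scene crop
c=get_calibration("scene")
for p in [(509.6,-39.2,85),(509.6,-39.2,68)]:
    q=c["K"]@R.from_quat(c["attitude"],scalar_first=True).inv().apply(np.array(p)-c["xyz"]);print(p,((q[:2]/q[2])-[255,140])*4)
```

```text
t 8.0 p [512.1 -39.6 219.1] F [-0.62  0.23 -0.27] gap 13.1 g 7.99
t 8.65 p [512.3 -40.2 169.6] F [ 1.14  0.13 -0.62] gap 13.3 g 7.99
(509.6, -39.2, 85) [163.85443923 304.06813502]
(509.6, -39.2, 68) [163.25235756 322.93572644]
```

View pics/s2.png

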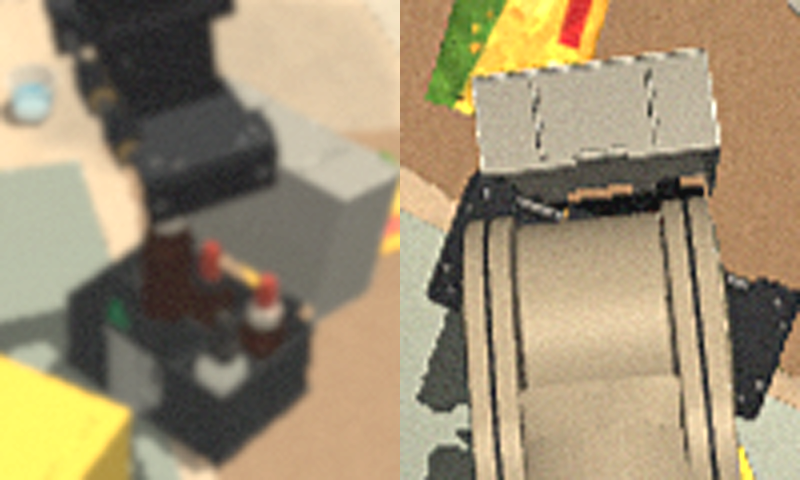

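The bottle hangs upright over the empty cell at about (168,280) in the left crop, and the gripper is clear of the lid. Lowering now with contact guards.

Run:
```python
from h import *
r=move_straight(tcp(509.6,-39.2,113),speed=60,contact_N=4);o=st();print("hit",r)
if not r:
    print(move_straight(tcp(509.6,-39.2,102),speed=15,contact_N=3));st()
```

```text
t 10.15 p [512.3 -40.2  94.5] F [-0.45 -0.52 -0.97] gap 13.6 g 7.99
hit False
True
t 10.68 p [512.2 -40.5  86.7] F [-0.03 -0.67  3.46] gap 13.1 g 8.03
```

Run:
```python
from h import *
wait(.2);release();st();wait(.3);st()
print(move_straight(tcp(509.6,-39.2,190),speed=80,contact_N=8));st()
move_straight(tcp(480,-39.2,270),speed=200)
q=down(1.67);print(np.round(solve_ik([480,-39,300],q),2))
reach([440,200,280],q);st()
s=capture("scene");t=capture("top")
g=lambda im,x,y,w,h,k:cv2.convertScaleAbs(cv2.resize(im[y:y+h,x:x+w],None,fx=k,fy=k,interpolation=cv2.INTER_CUBIC),alpha=1.6,beta=15)
cv2.imwrite("pics/s3.png",np.hstack([g(s,260,150,80,110,5),g(t,250,135,80,110,5)]))
```

```text
t 12.24 p [511.6 -40.2  86.4] F [-0.5   1.14 -0.23] gap 86.9 g 0.0
t 12.54 p [511.6 -40.2  86.4] F [-0.3   0.12  0.41] gap 87.2 g 0.0
False
t 13.75 p [511.7 -40.2 170.6] F [-0.31 -0.52 -0.41] gap 87.2 g 0.0
[-0.52 -0.05  0.49  1.72  0.02  1.46  1.64]
t 15.29 p [440.7 198.1 279.7] F [-0.44 -0.57 -1.19] gap 87.0 g 0.0
```

View pics/s3.png

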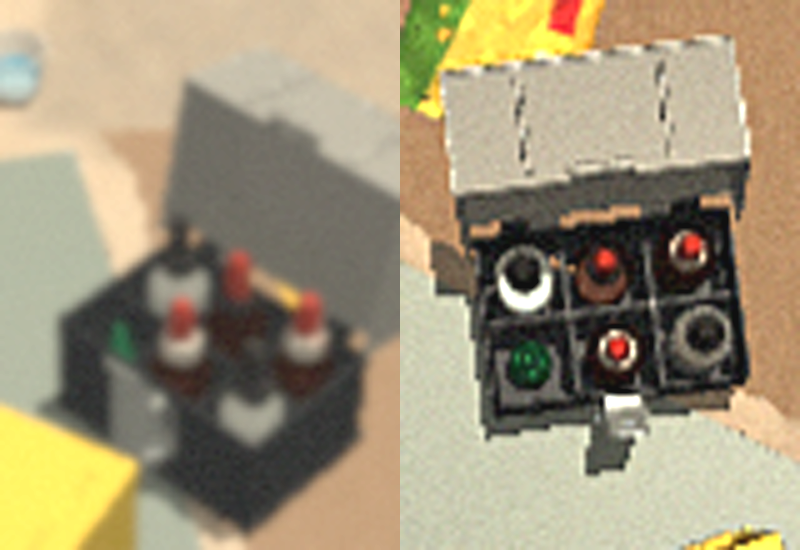

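The bottle now stands upright in the front middle cell, with its bulb at about (618,347) in the right crop. Next is the lid: closed fingers behind it, following its arc.

```bash
cat >> h.py <<'E'
C=np.array([532,-37.,0]);M=R.from_euler("z",.10);QL=down(.10+np.pi/2)
def W(x,y,z): return C+M.apply([x,y,z])
def P(th,off=10,lift=0): # TCP for lid angle th
    c,s=np.cos(th),np.sin(th)
    return W(50-(78*c-50*s)+off,0,69+78*s+50*c+lift)
E
python3 - <<'E'
from h import *
close_gripper(10)
move_straight(W(175,0,285),rot=QL,speed=250);st()
move_straight(W(175,0,145),speed=200);st()
f0=np.array(get_obs()["force"])
print(move_straight(P(1.6),speed=60,contact_N=10));o=st()
for th in np.arange(1.5,.69,-.1):
    h=move_straight(P(th),speed=60,contact_N=12);o=st()
    if h: print("hit",th);break
cv2.imwrite("pics/s4.png",cv2.convertScaleAbs(cv2.resize(capture("scene")[80:280,200:420],None,fx=2.7,fy=2.7),alpha=1.6,beta=15))
E
```

```text
t 18.45 p [705.8 -18.8 285.2] F [-1.14 -0.24  0.22] gap 0.2 g 0.0
t 19.3 p [706.8 -19.4 146.7] F [ 0.13 -0.    0.88] gap 0.3 g 0.0
False
t 20.49 p [643.5 -25.7 145.1] F [0.43 0.57 1.56] gap 0.4 g 0.0
t 20.8 p [635.6 -26.6 150.6] F [-0.52 -0.41 -0.77] gap 0.7 g 0.0
t 21.11 p [627.2 -27.4 154.6] F [-0.62  0.35  0.97] gap 0.5 g 0.0
t 21.42 p [618.6 -28.3 157.7] F [-0.06 -0.02  0.89] gap 0.5 g 0.11
t 21.73 p [609.6 -29.2 160. ] F [ 0.03  0.28 -0.43] gap 0.3 g 0.22
t 22.03 p [600.4 -30.1 161.3] F [ 0.76 -0.78  0.56] gap 0.6 g 0.26
t 22.34 p [591.2 -31.  161.6] F [ 0.52  0.33 -0.2 ] gap 0.6 g 0.26
t 22.65 p [582.  -31.9 161.2] F [0.51 0.27 0.3 ] gap 0.6 g 0.27
t 22.96 p [572.9 -32.8 159.7] F [ 0.83 -0.78  0.34] gap 0.3 g 0.3
t 23.27 p [564.  -33.7 157.4] F [1.33 0.2  0.61] gap 0.6 g 0.35
```

View pics/s4.png

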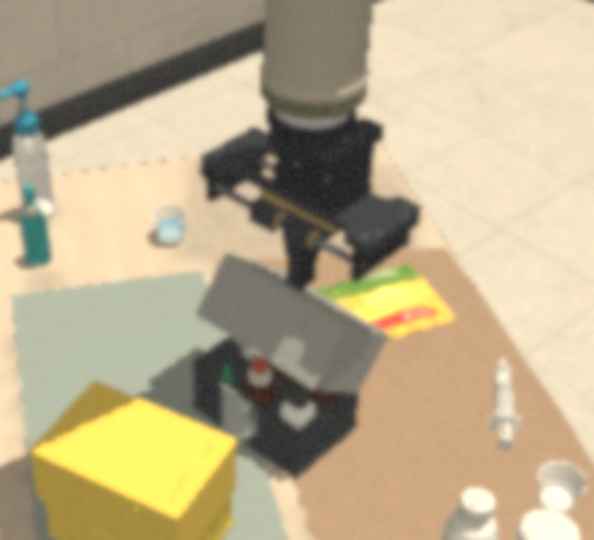

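The lid follows the finger and is about half closed. I'll carry on, going slowly at the end.

Run:
```python
from h import *
for th in (.6,.5,.4,.32):
    if move_straight(P(th),speed=50,contact_N=12): print("hit",th);break
st();pk=0;drop=False
th=.32
while th>-.1:
    th-=.015
    h=move_straight(P(th),speed=12,contact_N=8);o=get_obs();f=np.array(o["force"]);m=np.linalg.norm(f)
    print(round(th,3),h,np.round(f,1),np.round(o["ee_pos"],1),round(o["time_s"],1))
    if m<pk-4 and pk>7: drop=True
    pk=max(pk,m)
    if h or m>17 or (drop and m>10): break
```

```text
t 24.62 p [533.3 -36.9 140.7] F [0.31 0.17 0.77] gap 0.6 g 0.54
0.305 False [1.7 1.1 1.6] [532.6 -37.  140.2] 24.9
0.29 False [ 1.5 -0.6  2.1] [531.5 -37.1 139.2] 25.1
0.275 False [1.7 1.1 0.7] [530.4 -37.2 138.2] 25.4
0.26 False [1.2 0.4 0. ] [529.3 -37.3 137.2] 25.7
0.245 False [ 1.6 -0.2  0.6] [528.3 -37.4 136.3] 25.9
0.23 False [ 2.5 -0.7  2.4] [527.6 -37.4 135.6] 26.2
0.215 False [3.3 0.5 4.3] [526.9 -37.5 134.8] 26.5
0.2 False [ 3.7 -0.   5.6] [526.  -37.6 133.9] 26.8
0.185 False [3.4 0.6 5.8] [525.2 -37.7 133. ] 27.0
0.17 False [3.6 0.2 5.9] [524.4 -37.7 132.2] 27.3
0.155 False [3.9 0.5 8.3] [523.7 -37.8 131.3] 27.6
0.14 False [-0.4  0.3 -0.2] [521.  -38.  128.8] 27.8
0.125 False [-0.6 -0.7 -0.6] [520.3 -38.2 127.8] 28.1
0.11 False [-0.5  0.5 -0. ] [520.  -38.2 127.3] 28.4
0.095 False [1.  0.5 2. ] [519.3 -38.3 126.3] 28.6
0.08 True [ 0.4 -0.5  5.5] [519.2 -38.3 125.9] 28.8
```

Run:
```python
from h import *
p=np.array(get_obs()["ee_pos"])
print(move_straight(P(.05),speed=10,contact_N=8));st()
p=np.array(get_obs()["ee_pos"])
move_straight(p+[0,0,8],speed=30);st();wait(.4);st()
move_straight(p+[-60,0,150],speed=200)
reach([420,230,290],QL);st()
s=capture("scene");t=capture("top")
g=lambda im,x,y,w,h,k:cv2.convertScaleAbs(cv2.resize(im[y:y+h,x:x+w],None,fx=k,fy=k,interpolation=cv2.INTER_CUBIC),alpha=1.6,beta=15)
cv2.imwrite("pics/s5.png",np.hstack([g(s,260,150,80,110,5),g(t,250,135,80,110,5)]))
```

```text
True
t 29.08 p [519.2 -38.2 125.9] F [-1.83  0.31  6.04] gap 0.5 g 2.9
t 29.52 p [519.  -38.3 133.9] F [ 0.24 -0.76  0.87] gap 0.4 g 0.0
t 29.92 p [519.1 -38.3 133.8] F [-0.26  0.19  0.01] gap 0.5 g 0.0
t 31.89 p [420.7 228.5 289.6] F [ 0.15  0.34 -0.97] gap 0.7 g 0.0
```

View pics/s5.png

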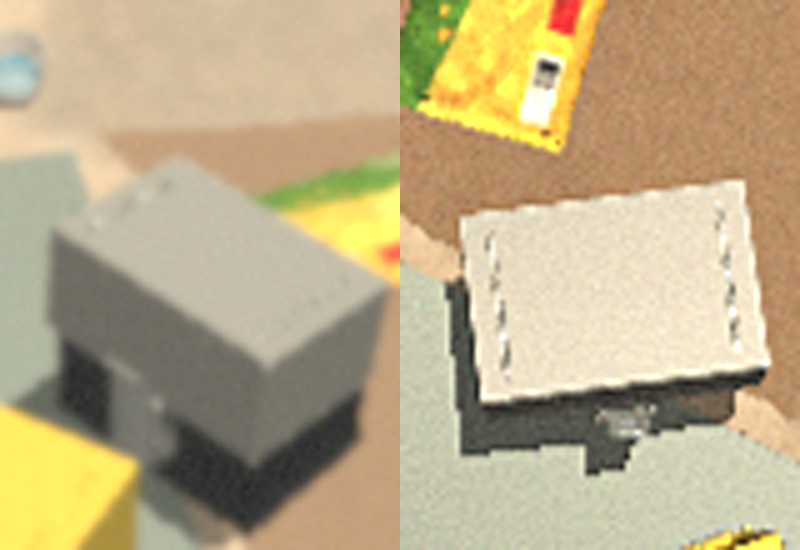

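The lid stays shut with the robot clear of it, and the hook is over the lip at about (625,420) in the right crop. Handing in.

```bash
python3 -c "
from workcell import *
print(hand_in())"
```

```text
the job is handed in; nothing more can be done
None
```

The job is handed in: the dropper bottle stands upright in the front middle cell and the lid stayed shut on its catch after I let go; `hand_in()` returned no score.

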